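# Wedge a block fast in the marking jig and mark it

### The arm

A 6-joint arm with a two-finger parallel gripper is mounted at the origin on a cart in front of the work surface, level with it; the furniture and walls round the work are solid. World frame = base frame: x ahead of the robot, y to its left, z up, the work surface at z = 0. Lengths are in m, angles in rad, forces in N, time in s.
With the tool pointing down it reaches from about 0.325 to 0.9 m from the base axis. Payload 6.1 kg.
Tool frame: the origin (TCP) lies midway between the tips of the shut fingers; the grasp point (between the pads) lies 19 mm behind it (bot.grip_point_offset is the distance from the TCP to the grasp point, in m); z points along the fingers, y is the line along which they close (so a half turn about z gives the same grasp; the last joint's range is limited). The gripper opens to 87 mm and grips with 3 to 60 N. Pads are 19 mm wide; open, the fingers measure 117 mm over their backs; the gripper's body (75 mm by 190 mm) begins 51 mm behind the grasp point.
Start: joints at [-1.285, 0.22, 1.526, -0, 1.395, -0.126], TCP at [0.25, -0.573, 0.223] pointing down, gripper open.
Joint ranges: [-2.98, 2.98], [-0.91, 2.08], [0.09, 2.57], [-1.24, 4.39], [0.2, 2.65], [-2.68, 2.68]. Speed limits (rad/s): [2.57, 2.57, 3.01, 3.14, 3.14, 3.14].

### API

Orientations are given as [roll, pitch, yaw] about the fixed x, y, z axes, in that order (R = Rz(yaw) Ry(pitch) Rx(roll)).
In Python, from rig import bot gives the robot as it stands.
- The arm moves only by the tool jog_arm, never from a script. Its argument "moves" is a list of rows, each a list of 2 entries, a list of its own where there are three numbers: the shift along the tool's x, y, z in units of 25 mm (1.0 is 25 mm), then the turn, a rotation vector about the tool's x, y, z in units of 6 degrees (1.0 is 6 degrees). In form: [[[dx, dy, dz], [wx, wy, wz]], ...]. A call has 1 to 12 rows; each row is the pose to reach, as a shift and turn from the pose commanded when the call began, along the tool's axes at that moment; what a row does not reach only later rows make up. A row lasts 1/12 s, in which the tool goes at most 41.7 mm and 7.16 degrees, less where a joint would pass 70% of its speed; a pose out of reach is approached as far as the arm can. A call with a gripper value outside its range is refused whole. "hand" is the opening in per cent of the stroke, from 0 (shut) to 100 (fully open), set as the call begins (left out, the last holds). The fingers move at their own pace and stop on an object; "force" is the grip in N (left out, the last holds). Time passes only in rows, so rows that repeat a pose let the fingers close. It gives the time, the measured TCP pose, the force, the opening and the grip force at its end, in the units of the state.
- bot.state(): the state, without advancing time (a new reading comes with each control period).
- bot.read_camera(name): name is "scene" or "top" or "wrist"; returns the picture (400x640x3 uint8, red, green, blue); there is no depth.
- bot.camera_info(name): a dict with "vertical_fov" (degrees; the focal length in pixels is half the picture's height over the tangent of half this angle, whatever the lens; pixels are square), "cx", "cy" (the principal point, pixels), "D" ([k1, k2, p1, p2, k3] as OpenCV has them; the pictures are not rectified), "R" (3x3) and "t" (3): a world point X has camera coordinates R X + t; the wrist camera has in their place "hand_eye" (4x4, takes a point from camera to tool coordinates, whose origin is the TCP and whose axes are the flange's). Camera axes: x right, y down, z forward; pixel columns grow to the right and rows downward; lengths in m; the calibration is good to about 2 mm. A picture is of the moment at which its call begins: read the wrist's pose just before it. camera_info takes no time and is no camera call.
- bot.job_done(): hands the job in; it is judged then, once.
The state is a dict: "time_s": time; "qpos": joint angles; "qd": joint speeds; "joint_efforts": joint torques, N m; "ee_pos": TCP position; "tool_rot": TCP orientation; "force": force on the tool from outside, world axes, zero at the start; "ft_torque": the same for the moment, N m; "gripper_width": finger opening in m; "finger_force": force on a finger pad.
Only numpy, scipy, OpenCV 4.12 (cv2) and the standard library are available. Lean on these libraries where they do the work, as an engineer would, in place of code of your own. Each camera call takes 0.05 s, during which the arm holds its last target. There are 200 camera calls.

### The job

Push the orange thumb wedge in along its ramp until the sliding bar jams the pine block fast against the fence, firm but not so hard that the wood is bruised; the wedge's tab ends up under the clear guard. Only then press the red pedal of the sprung lever down to its stop for a moment so that the point marks the block, and let it come back up. Leave the block clamped and everything else where it stands.

Things in the scene. Friction and masses are not known exactly. Their poses are not given: they have to be found in the camera images.
- marking_jig: plywood jig fixed to the table, bed 170 (x) x 210 (y) x 12 mm; origin under its centre, x along the way the wedge goes in (to the left and away from the robot), y 90 degrees left of it. Across it from y = -75 to 80: fence, block, bar, wedge, guide rail (46 high). A clear guard, 4 thick, yellow front edge, covers x -85 to 20, y -11 to 101, underside 95 above the table, free above, on a bracket at y 93 to 101, x -35 to 5. Lever over the block at y = -41
- fence: fixed wooden fence 120 x 14 x 34 mm on the bed, bolted through slots, so its place across the bed differs by a few mm; origin at the centre of its underside, same axes as the jig; its clamping face is at its own y = +7 mm
- pine_block: loose pine offcut 60 (x) x 45 (y) x 30 mm lying on the bed (12 mm above the table) between fence and bar with 4 to 8 mm of play in all; origin at the centre of its underside
- clamp_bar: grey aluminium bar, 100 mm long, 26 mm high, on a slide: it moves only along the jig's -y, up to 20 mm, with 0.6 N of friction; jaw face towards the block at its own y = 0, origin at the middle of the jaw's lower edge; its back is tapered 1:5 and the wedge bears on it
- thumb_wedge (a joint): travel of the orange wedge along the jig's +x, 0 (out) to 0.075 m; starts at 0 to 0.012, slides against 2 N of friction; 5 mm of travel move the bar 1 mm. Jams between 0.028 and 0.055 depending on the fence: the force then rises steeply. A slow push of 12 to 18 N makes it fast and it stays when let go. Clamping over 80 N bruises the block, under 5 N is not fast
- wedge_tab (a point): middle of the flat rear face (towards jig -x) of the wedge's upright tab, pushed along jig +x; face 34 mm wide, 12 to 62 mm above the table, this point 36 mm above it. Once jammed the face is up to 45 mm in under the guard, measured from its front edge: the gripper must lean back to jig -x, about 35 to 45 degrees from vertical, to reach in
- press_lever (a joint): angle of the sprung lever, 0 up, grows to 0.16 rad at its stop as the pedal is pressed; hinged along y at the jig's +x end (jig x = 66, y = -41, z = 72 mm); the spring needs about 4 N at the pedal to start and 7 N at the stop and brings it back up. The point under it just touches the block's top at the stop
- lever_pad (a point): middle of the top of the red pedal plate at the lever's front end, 42 (x) x 44 (y) mm, 78 mm above the table when up, 168 mm from the hinge; pressed down it travels 27 mm, moving almost straight down. It stands in front of the guard, free from above
- masking_tape: bystander: roll of masking tape 68 mm across, 24 mm high, beside the jig; origin at the centre of its underside
- tape_measure: bystander: black and yellow tape measure 70 x 76 x 39 mm beside the jig; origin at the centre of its underside
- nail_tin: bystander: round tin with green lid, 68 mm across, 32 mm high, by the jig; origin at the centre of its underside
- empty_jar: bystander: empty glass jar 66 mm across, 100 mm high, by the jig; origin at the centre of its underside
There are look-alikes about, which are no part of the job. Of the things like the pine_block, leave any that is pink; of the rest the larger one is meant.

How it is judged:
On the way, in this order (a step that is already met when the one before it is completed fails the run):
1. the wedge has jammed the bar: the block is pressed against the fence with more than 5 N (contact force between clamp_bar and pine_block above 5 N and contact force between pine_block and fence above 5 N and value of joint thumb_wedge above 0.02 m), for 0.2 s.
2. the lever is pressed to its stop while the block is fast (value of joint press_lever above 0.145 rad and contact force between clamp_bar and pine_block above 4 N), for 0.2 s.
At the end, for the whole second after the job is handed in: the block stands level, square to the fence within 0.04 rad, still clamped between bar and fence with more than 4 N after the wedge was let go; the lever is back up (under 0.02 rad) (contact force between clamp_bar and pine_block above 4 N and contact force between pine_block and fence above 4 N and value of joint press_lever below 0.02 rad and angle between the x axis of pine_block and the x axis of fence, either way round below 0.04 rad and angle between pine_block's own z axis and vertical below 0.04 rad and linear speed of pine_block below 0.01 m/s); the robot touches nothing.
It fails at once if the lever is pressed (past 0.06 rad) while the block is not clamped (under 3 N) (value of joint press_lever above 0.06 rad and contact force between clamp_bar and pine_block below 3 N).
It fails at once if the block is bruised: clamped with more than 80 N (contact force between clamp_bar and pine_block above 80 N).
It fails at once if a bystander is moved more than 20 mm (distance of any of masking_tape, tape_measure, nail_tin, empty_jar from where it was at the start of the episode above 0.02 m).
It also fails if it takes over 48 s, if anything falls off the work surface, if the arm or the gripper's body presses on something with over 40 N, if the wrist force passes 120 N, or if a joint passes its speed limit or range.

## Working session

There is one attempt and no reset: what is moved stays moved. The work goes in short steps, Python scripts to look and compute and a tool call to move; the robot and the scene stay as the last step left them, time stands still between calls to the robot, and variables do not carry over. Pictures are saved under pics/ and viewed, at most 10 in all, crops included, and the job is handed in when it is done.

Besides the shell and the picture viewer there is one more tool, called after "Emit:" by a JSON object that holds its "op" and its "data", one argument or row to a line. jog_arm: Moves the arm, as the interface text tells. Its arguments: {"type":"object","properties":{"moves":{"type":"array","items":{"type":"array"}},"hand":{"type":"number"},"force":{"type":"number"}},"required":["moves"]}

```bash
mkdir -p pics; python3 - <<'E'
from rig import bot
import cv2
for n in("scene","top"):
    cv2.imwrite(f"pics/{n}0.png",bot.read_camera(n)[...,::-1]); print(n,bot.camera_info(n))
print(bot.state())
print(bot.camera_info("wrist"))
E
```

```text
scene {'vertical_fov': 55.37196427270115, 'cx': 317.1944070038423, 'cy': 195.17003318813042, 'D': array([-0.01564855,  0.        ,  0.        ,  0.        ,  0.        ]), 'R': array([[-0.87540882, -0.48305722, -0.01775161],
       [-0.21438816,  0.42091001, -0.8814037 ],
       [ 0.43324026, -0.76778284, -0.47203008]]), 't': array([0.44092421, 0.24092589, 0.58506249])}
top {'vertical_fov': 42.75323317905284, 'cx': 308.9332214006311, 'cy': 209.34300566590989, 'D': array([-0.08363481,  0.        ,  0.        ,  0.        ,  0.        ]), 'R': array([[ 0.00342833, -0.99998865,  0.0033074 ],
       [-0.99512801, -0.00373751, -0.09852046],
       [ 0.0985317 , -0.00295352, -0.99512953]]), 't': array([-0.09735669,  0.55187115,  1.08026014])}
{'time_s': 0.1, 'qpos': array([-1.28508185e+00,  2.21144060e-01,  1.52749429e+00, -1.58157092e-05,
        1.39470880e+00, -1.26112067e-01]), 'qd': array([ 1.15924198e-04, -1.06085909e-03, -1.80660297e-03, -5.91056421e-04,
       -7.28030615e-04,  7.38978837e-05]), 'joint_efforts': array([ 2.48916140e-04, -4.95947063e+01, -3.88519156e+01,  7.00195902e
[... 167 characters left out ...]
148e-01]), 'force': array([ 0.12135064, -0.59280989,  0.43722356]), 'ft_torque': array([-0.05502733, -0.02395174,  0.00041734]), 'finger_force': 0.0, 'gripper_width': 0.08692686095099542}
{'vertical_fov': 71.957769564073, 'cx': 319.93547554513503, 'cy': 196.9933673844239, 'D': array([0.00920709, 0.        , 0.        , 0.        , 0.        ]), 'hand_eye': array([[ 3.58195997e-04, -9.57485358e-01, -2.88481647e-01,
         7.85875895e-02],
       [ 9.99999900e-01,  2.66208819e-04,  3.58098742e-04,
        -4.14829078e-04],
       [-2.66077944e-04, -2.88481747e-01,  9.57485358e-01,
        -1.62036148e-01],
       [ 0.00000000e+00,  0.00000000e+00,  0.00000000e+00,
         1.00000000e+00]])}
```

View pics/scene0.png

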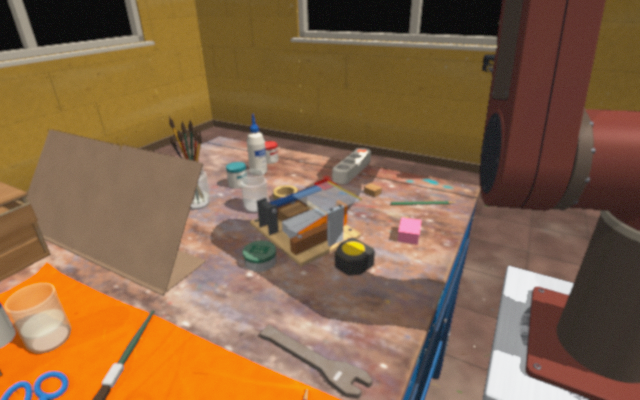

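View pics/top0.png

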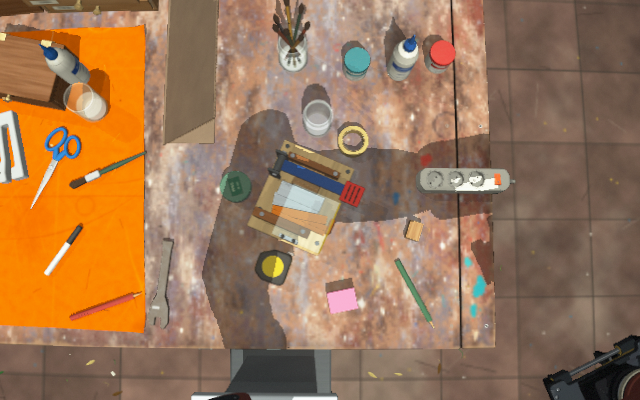

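The scene view shows the jig at about (305,222). In the top view it is at about (300,200), with the red pedal at (351,194), the lever hinge at (277,162) and the guard at (298,196). The wooden look-alikes in the top view are:
- the block inside the jig, under the lever, at about (310,180)
- a small offcut at (414,230)
- a pink block at (342,297)

The one in the jig is meant. I'll check it in a close crop.

```bash
python3 - <<'E'
import cv2
i=cv2.imread("pics/top0.png")[135:257,235:385]
cv2.imwrite("pics/c1.png",cv2.resize(i,None,fx=4.9,fy=4.9,interpolation=cv2.INTER_CUBIC))
i=cv2.imread("pics/scene0.png")[170:275,235:385]
cv2.imwrite("pics/c2.png",cv2.resize(i,None,fx=5,fy=5,interpolation=cv2.INTER_CUBIC))
E
```

```text
(no output)
```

View pics/c1.png

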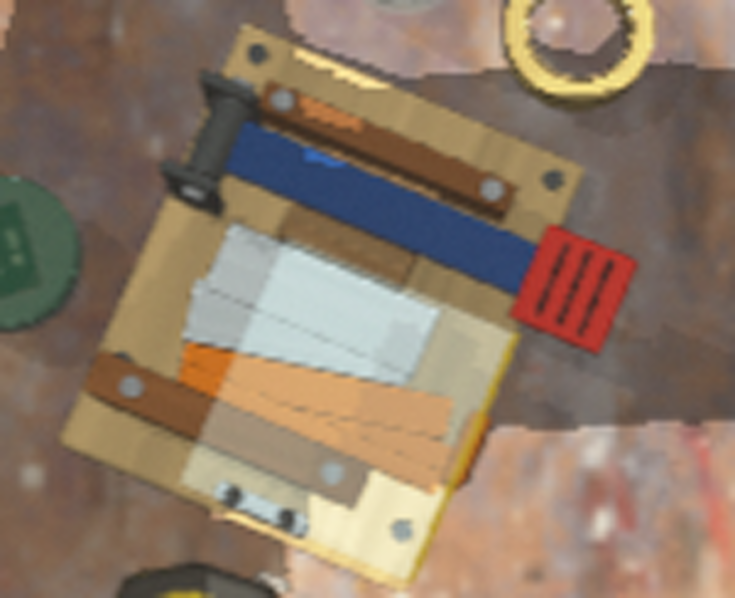

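View pics/c2.png

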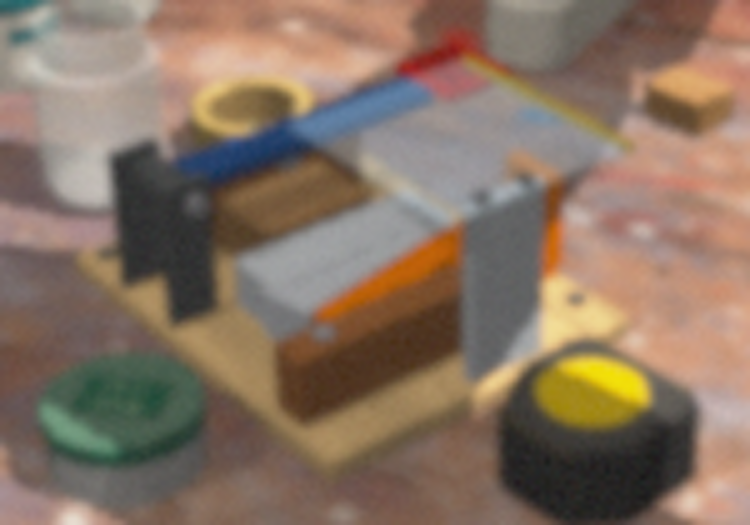

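The top crop shows four things:
- bed corners at (243,25), (583,165) and (62,440)
- the red pedal at (575,290)
- the guard's yellow front edge from (517,335) to about (410,585)
- the orange tab just outside that edge, at about (478,445)

The wood block under the blue lever at (345,240) is the pine block. Next I'll work out the poses.

```bash
cat > h.py <<'E'
import numpy as np, cv2
from rig import bot
from scipy.spatial.transform import Rotation as Ro
def K(n):
    c=bot.camera_info(n); f=200/np.tan(np.radians(c["vertical_fov"])/2)
    return np.array([[f,0,c["cx"]],[0,f,c["cy"]],[0,0,1]]),c
def ray(n,uv,z,pose=None):
    k,c=K(n); p=cv2.undistortPoints(np.array(uv,float).reshape(-1,1,2),k,c["D"])[:,0]
    d=np.c_[p,np.ones(len(p))]
    if n=="wrist":
        T=pose@c["hand_eye"]; d=d@T[:3,:3].T; o=T[:3,3]
    else: d=d@c["R"]; o=-c["R"].T@c["t"]
    return o+d*((z-o[2])/d[:,2])[:,None]
def pose(s=None):
    s=s or bot.state(); T=np.eye(4); T[:3,:3]=Ro.from_euler("xyz",s["tool_rot"]).as_matrix(); T[:3,3]=s["ee_pos"]; return T
E
python3 - <<'E'
from h import *
def cr(a): return (np.array(a,float)+.5)/4.9-.5+[235,135]
b=ray("top",cr([(243,25),(583,165),(62,440)]),.012)
p=ray("top",cr([(551,226),(637,263),(600,354),(513,315)]),.078)
g=ray("top",cr([(517,335),(408,588)]),.099)
L=np.r_[[[85,-105],[-85,-105],[85,105]],[[-81,-63],[-123,-63],[-123,-19],[-81,-19]],[[-85,-11],[-85,101]]]/1000
W=np.r_[b,p,g][:,:2]
print(W, np.linalg.norm(b[0]-b[1]),np.linalg.norm(b[0]-b[2]))
lc,wc=L.mean(0),W.mean(0); H=(L-lc).T@(W-wc)
th=np.arctan2(H[0,1]-H[1,0],H[0,0]+H[1,1]); R=np.array([[np.cos(th),-np.sin(th)],[np.sin(th),np.cos(th)]])
o=wc-R@lc; print(th,np.degrees(th),o); print((W-o)@R*1000-L*1000)
t=ray("top",cr([(490,420),(462,487)]),.062); print((t[:,:2]-o)@R*1000)
for q in [(-70,40),(-102,-41),(-140,40)]: print(q,o+R@(np.array(q)/1000))
E
```

```text
[[ 0.709718   -0.03967   ]
 [ 0.64569305 -0.19418451]
 [ 0.52004744  0.03977139]
 [ 0.60737958 -0.17437751]
 [ 0.59167717 -0.2108624 ]
 [ 0.55277882 -0.19488466]
 [ 0.56923143 -0.15811094]
 [ 0.55837269 -0.15843025]
 [ 0.45373994 -0.11344079]] 0.1672540820576207 0.20563523983885
1.169919802279876 67.03146703941664 [ 0.58180117 -0.07560274]
[[-1.99961919  1.2463857 ]
 [ 0.75171895 -0.10011726]
 [-2.87069112 -3.1202194 ]
 [ 0.03751243  0.90503184]
 [ 2.31768411  1.12520888]
 [ 1.84957666 -0.82540713]
 [ 0.12807303 -1.62360506]
 [-0.40327696  0.24964725]
 [ 0.18902209  2.14307518]]
[[-89.54638375  22.78463967]
 [-89.71239063  53.89992913]]
(-70, 40) [ 0.51765661 -0.12444407]
(-102, -41) [ 0.57974766 -0.18551536]
(-140, 40) [ 0.49034083 -0.18889442]
```

```bash
cat >> h.py <<'E'
TH=1.17; O=np.array([.5818,-.0756,0]); RJ=Ro.from_euler("z",TH).as_matrix()
def tgt(pj,tilt,dyaw=0):  # jig coords of TCP (mm), tilt deg back to -x
    T=np.eye(4); t=np.radians(tilt); T[:3,3]=O+RJ@(np.array(pj)/1000)
    x=[np.cos(t),0,np.sin(t)]; z=[np.sin(t),0,-np.cos(t)]
    T[:3,:3]=RJ@np.c_[x,np.cross(z,x),z]; return T
def delta(T,P=None):
    P=pose() if P is None else P
    D=np.linalg.inv(P)@T
    print("shift",np.round(D[:3,3]/.025,2),"turn",np.round(np.degrees(Ro.from_matrix(D[:3,:3]).as_rotvec())/6,2))
def where():
    s=bot.state(); P=pose(s); print("t",round(s["time_s"],2),"jig",np.round(RJ.T@(P[:3,3]-O)*1000,1),"Fj",np.round(RJ.T@s["force"],2),"tilt",np.round(np.degrees(RJ.T@P[:3,2]),1),"q",np.round(s["qpos"],2),"w",s["gripper_width"])
E
python3 -c "
from h import *
where(); delta(tgt([-137,91,200],45))"
```

```text
t 0.1 jig [-586.7  111.7  221.5] Fj [-0.5  -0.34  0.44] tilt [  0.1   0.1 -57.3] q [-1.29  0.22  1.53 -0.    1.39 -0.13] w 0.08692686095099542
shift [ 13.63 -11.76   0.89] turn [ 2.83  7.12 -6.86]
```

Emit:
{"op": "jog_arm", "data": {
  "moves": [
    [[1.1,-1.0,0.1],[0.2,0.6,-0.6]],
    [[2.3,-2.0,0.15],[0.5,1.2,-1.1]],
    [[3.4,-2.9,0.2],[0.7,1.8,-1.7]],
    [[4.5,-3.9,0.3],[0.9,2.4,-2.3]],
    [[5.7,-4.9,0.4],[1.2,3.0,-2.9]],
    [[6.8,-5.9,0.45],[1.4,3.6,-3.4]],
    [[8.0,-6.9,0.5],[1.7,4.2,-4.0]],
    [[9.1,-7.8,0.6],[1.9,4.7,-4.6]],
    [[10.2,-8.8,0.7],[2.1,5.3,-5.1]],
    [[11.4,-9.8,0.75],[2.4,5.9,-5.7]],
    [[12.5,-10.8,0.8],[2.6,6.5,-6.3]],
    [[13.63,-11.76,0.89],[2.83,7.12,-6.86]]
  ],
  "hand": 100
}}

```text
time_s: 1.1
ee_pos: [0.4452, -0.1653, 0.2004]
tool_rot: [3.139, -0.787, 1.175]
force: [0.3, -0.6, -0.6]
gripper_width: 0.0871
finger_force: 0.0
```

```bash
python3 -c "
from h import *
where(); delta(tgt([-137,91,200],45)); delta(tgt([-137,91,40],45))
im=bot.read_camera('scene');cv2.imwrite('pics/s1.png',im[...,::-1])"
```

```text
t 1.1 jig [-135.9   90.8  200.4] Fj [-0.46 -0.49 -0.63] tilt [ 40.6   0.  -40.5] q [-0.99  0.1   1.9   0.63  1.63 -0.72] w 0.08713138168593164
shift [-0.04 -0.01 -0.02] turn [-0.   -0.01  0.03]
shift [-4.57 -0.02  4.5 ] turn [-0.   -0.01  0.03]
```

View pics/s1.png

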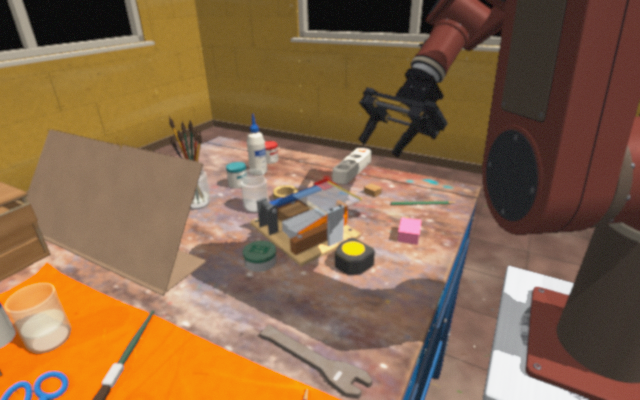

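The gripper is wide along y, as I assumed. Its open fingers are at (370,130) and (405,145), clear of the jig. Before descending I'll check that the second finger clears the pink block and the tape measure.

```bash
python3 -c "
from h import *
for uv,z in [((328,292),.0),((357,310),.0),((342,297),.03),((272,266),.04),((290,285),.0)]: print(uv,np.round(RJ.T@(ray('top',[uv],z)[0]-O)*1000))"
```

```text
(328, 292) [-139.  168.    0.]
(357, 310) [-213.  179.    0.]
(342, 297) [-169.  165.   30.]
(272, 266) [ -6. 163.  40.]
(290, 285) [-56. 187.   0.]
```

Emit:
{"op": "jog_arm", "data": {
  "moves": [
    [[-0.3,0,1.2],[0,0,0]],
    [[-1.0,0,2.1],[0,0,0]],
    [[-1.8,0,3.0],[0,0,0]],
    [[-2.5,0,3.9],[0,0,0]],
    [[-3.1,0,4.7],[0,0,0]],
    [[-3.77,0,5.3],[0,0,0]],
    [[-3.77,0,5.3],[0,0,0]]
  ]
}}

```text
time_s: 1.73
ee_pos: [0.453, -0.1397, 0.036]
tool_rot: [-3.132, -0.787, 1.164]
force: [-1.0, 0.4, 0.3]
gripper_width: 0.0868
finger_force: 0.0
```

```bash
python3 -c "
from h import *
where(); delta(tgt([-108,91,40],45))
im=bot.read_camera('wrist');cv2.imwrite('pics/w1.png',im[...,::-1])"
```

```text
t 1.73 jig [-109.3   93.6   36. ] Fj [0.01 1.07 0.3 ] tilt [ 40.6   0.3 -40.5] q [-0.95  0.37  1.97  0.67  1.35 -0.88] w 0.08680429563024132
shift [ 0.15  0.1  -0.08] turn [-0.05 -0.01 -0.04]
```

View pics/w1.png

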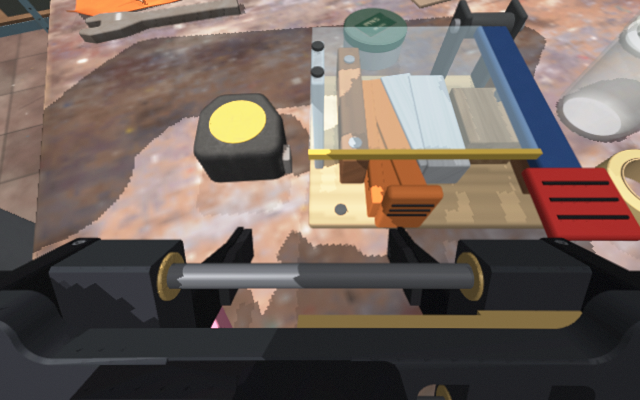

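The wrist view shows the tab's rear face spanning columns 380 to 442 at about row 207. The pushing finger's tip is at about (400,240), the pedal is at (585,200), and the guard edge runs along row 154.

```bash
python3 -c "
from h import *
P=pose()
for uv,z in [((388,186),.062),((442,187),.062),((380,224),.012),((430,226),.012),((525,172),.078),((541,154),.099),((310,154),.099)]: print(uv,np.round(RJ.T@(ray('wrist',[uv],z,P)[0]-O)*1000))
k,c=K('wrist'); T=np.linalg.inv(c['hand_eye'])
for y in(.0435,.0585):
  p=T@[-.0095,y,0,1];print((k@p[:3]/p[2])[:2])"
```

```text
(388, 186) [-82.  51.  62.]
(442, 187) [-83.  18.  62.]
(380, 224) [-86.  47.  12.]
(430, 226) [-88.   9.  12.]
(525, 172) [-83. -22.  78.]
(541, 154) [-86. -15.  99.]
(310, 154) [-86.  98.  99.]
[387.39745752 254.81850624]
[410.2659874 254.823488 ]
```

Emit:
{"op": "jog_arm", "data": {
  "moves": [
    [[0.15,0.1,0.0],[0,0,0]],
    [[0.3,0.1,0.1],[0,0,0]],
    [[0.3,0.1,0.1],[0,0,0]]
  ]
}}

```text
time_s: 2.03
ee_pos: [0.4616, -0.1372, 0.0452]
tool_rot: [3.136, -0.783, 1.174]
force: [0.1, -0.8, 0.0]
gripper_width: 0.0868
finger_force: 0.0
```

```bash
python3 -c "
from h import *
where(); delta(tgt([-92,89,40],45))"
```

```text
t 2.03 jig [-103.7   86.7   45.2] Fj [-0.71 -0.46  0.03] tilt [ 40.4  -0.1 -40.6] q [-0.93  0.35  1.97  0.68  1.35 -0.87] w 0.08675366387260537
shift [ 0.18 -0.09  0.48] turn [0.02 0.02 0.03]
```

Emit:
{"op": "jog_arm", "data": {
  "moves": [
    [[0.06,-0.05,0.2],[0,0,0]],
    [[0.11,-0.05,0.4],[0,0,0]],
    [[0.11,-0.05,0.4],[0,0,0]],
    [[0.17,-0.05,0.46],[0,0,0]],
    [[0.23,-0.05,0.52],[0,0,0]],
    [[0.28,-0.05,0.57],[0,0,0]],
    [[0.34,-0.05,0.63],[0,0,0]],
    [[0.4,-0.05,0.69],[0,0,0]],
    [[0.45,-0.05,0.74],[0,0,0]]
  ]
}}

```text
time_s: 2.78
ee_pos: [0.4676, -0.1169, 0.0383]
tool_rot: [3.14, -0.784, 1.17]
force: [-0.3, -2.5, 0.8]
gripper_width: 0.0875
finger_force: 1.5
```

```bash
python3 -c "
from h import *
where()"
```

```text
t 2.78 jig [-82.5  89.   38.3] Fj [-2.44 -0.67  0.75] tilt [ 40.5  -0.1 -40.6] q [-0.89  0.35  1.99  0.7   1.32 -0.86] w 0.08747076883584329
```

Emit:
{"op": "jog_arm", "data": {
  "moves": [
    [[0.08,0,0.03],[0,0,0]],
    [[0.14,0,0.09],[0,0,0]],
    [[0.2,0,0.14],[0,0,0]],
    [[0.26,0,0.2],[0,0,0]],
    [[0.31,0,0.25],[0,0,0]]
  ]
}}

```text
time_s: 3.2
ee_pos: [0.4713, -0.1075, 0.0392]
tool_rot: [3.141, -0.784, 1.17]
force: [1.6, -3.0, -1.2]
gripper_width: 0.0871
finger_force: 1.4
```

```bash
python3 -c "
from h import *
where()"
```

```text
t 3.2 jig [-72.5  89.3  39.2] Fj [-2.09 -2.67 -1.17] tilt [ 40.5  -0.  -40.6] q [-0.88  0.34  2.    0.71  1.31 -0.85] w 0.0870791918651539
```

Emit:
{"op": "jog_arm", "data": {
  "moves": [
    [[0.06,0,0.05],[0,0,0]],
    [[0.1,0,0.1],[0,0,0]],
    [[0.14,0,0.14],[0,0,0]],
    [[0.18,0,0.18],[0,0,0]]
  ]
}}

```text
time_s: 3.53
ee_pos: [0.4729, -0.1048, 0.0388]
tool_rot: [3.14, -0.778, 1.171]
force: [-18.6, -20.3, 6.6]
gripper_width: 0.0869
finger_force: 13.2
```

Emit:
{"op": "jog_arm", "data": {
  "moves": [
    [[0.04,0,0.04],[0,0,0]],
    [[0.08,0,0.08],[0,0,0]],
    [[0.12,0,0.12],[0,0,0]],
    [[0.15,0,0.15],[0,0,0]]
  ]
}}

```text
time_s: 3.87
ee_pos: [0.4737, -0.1034, 0.0386]
tool_rot: [3.139, -0.772, 1.171]
force: [-35.8, -34.8, 12.5]
gripper_width: 0.0867
finger_force: 23.3
```

```bash
python3 -c "
from h import *
where()"
```

```text
t 3.87 jig [-67.8  88.7  38.6] Fj [-46.    19.37  12.49] tilt [ 40.   -0.1 -41. ] q [-0.86  0.33  2.    0.71  1.3  -0.84] w 0.08672597028917338
```

That push reached 46 N, which is harder than the 12 to 18 N intended. I sent the second step without reading the force after the first. I'll back off now and look.

Emit:
{"op": "jog_arm", "data": {
  "moves": [
    [[-0.15,0,-0.15],[0,0,0]],
    [[-0.3,0,-0.3],[0,0,0]],
    [[-0.6,0,-0.6],[0,0,0]],
    [[-1.0,0,-1.0],[0,0,0]],
    [[-1.0,0,-1.0],[0,0,0]]
  ]
}}

```text
time_s: 4.28
ee_pos: [0.4618, -0.1314, 0.0394]
tool_rot: [3.14, -0.784, 1.17]
force: [-0.8, -0.8, 0.2]
gripper_width: 0.087
finger_force: 0.0
```

```bash
python3 -c "
from h import *
where()
im=bot.read_camera('wrist');cv2.imwrite('pics/w2.png',im[...,::-1])"
```

```text
t 4.28 jig [-98.2  88.7  39.4] Fj [-1.08  0.38  0.19] tilt [ 40.4  -0.1 -40.6] q [-0.92  0.35  1.98  0.68  1.34 -0.87] w 0.08699748018829662
```

View pics/w2.png

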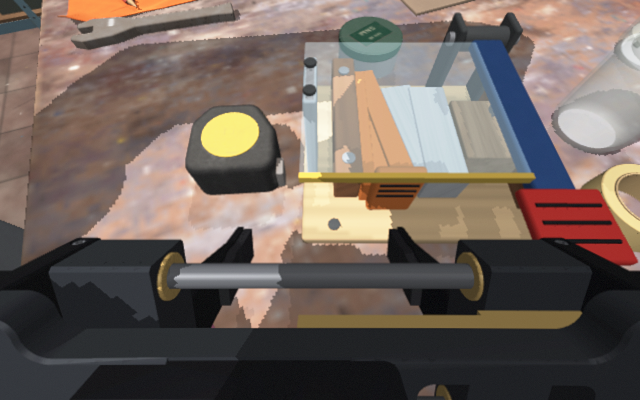

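```bash
python3 -c "
from h import *
P=pose()
for uv,z in [((372,172),.062),((425,172),.062),((370,206),.012),((415,209),.012),((335,195),.012),((364,196),.012),((300,178),.099),((534,180),.099),((413,85),.038),((465,180),.038),((450,102),.042),((470,168),.042)]: print(uv,np.round(RJ.T@(ray('wrist',[uv],z,P)[0]-O)*1000))
i=cv2.imread('pics/w2.png')[20:230,290:550]; cv2.imwrite('pics/w2c.png',cv2.resize(i,None,fx=2.8,fy=2.8,interpolation=cv2.INTER_CUBIC))"
```

```text
(372, 172) [-59.  56.  62.]
(425, 172) [-59.  22.  62.]
(370, 206) [-58.  49.  12.]
(415, 209) [-61.  14.  12.]
(335, 195) [-48.  77.  12.]
(364, 196) [-49.  54.  12.]
(300, 178) [-86.  99.  99.]
(534, 180) [-88. -11.  99.]
(413, 85) [51.  5. 38.]
(465, 180) [-50. -16.  38.]
(450, 102) [ 25. -20.  42.]
(470, 168) [-42. -20.  42.]
```

View pics/w2c.png

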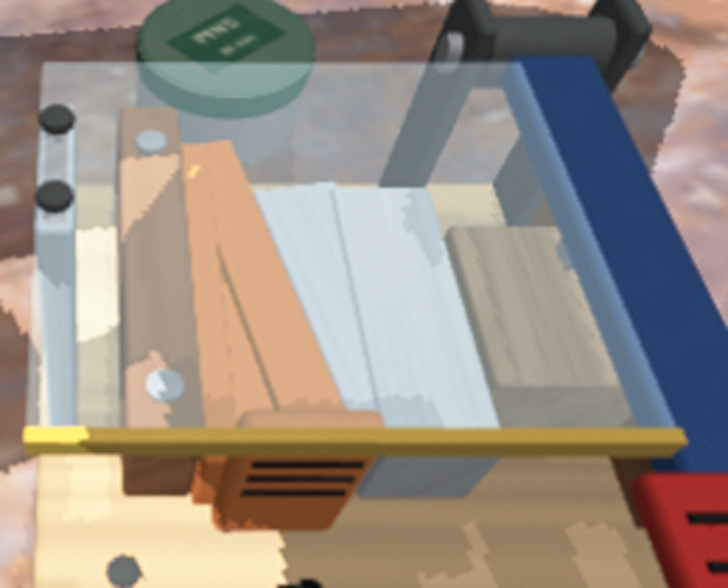

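The tab face has moved in to x ≈ -60, about 25 mm from the start. The bar is tight on the block, with no gap at crop (470,340). So the wedge is jammed, and the force is zero with the finger withdrawn. Next I'll lift clear and go to the pedal.

Emit:
{"op": "jog_arm", "data": {
  "moves": [
    [[0.6,0,-0.8],[0,0,0]],
    [[1.6,0,-1.8],[0,0,0]],
    [[2.6,0,-2.8],[0,0,0]],
    [[3.6,0,-3.8],[0,0,0]],
    [[3.6,0,-3.8],[0,0,0]]
  ],
  "hand": 0
}}

```text
time_s: 4.75
ee_pos: [0.4633, -0.1345, 0.1766]
tool_rot: [3.127, -0.782, 1.181]
force: [1.5, -1.8, 0.0]
gripper_width: 0.0613
finger_force: 0.0
```

```bash
python3 -c "
from h import *
where(); delta(tgt([-103,-41,130],0))"
```

```text
t 4.75 jig [-100.5   86.1  176.6] Fj [-1.08 -2.07  0.01] tilt [ 40.4  -0.4 -40.7] q [-0.92  0.11  1.95  0.66  1.55 -0.7 ] w 0.061259080484591714
shift [-1.42  5.07  1.28] turn [ 0.09 -7.46  0.04]
```

Emit:
{"op": "jog_arm", "data": {
  "moves": [
    [[0,0.6,0],[0,-1.0,0]],
    [[0,1.2,0],[0,-2.0,0]],
    [[0,1.9,0],[0,-3.0,0]],
    [[0,2.6,0],[0,-4.0,0]],
    [[-0.3,3.3,0.2],[0,-5.0,0]],
    [[-0.6,4.0,0.5],[0,-6.0,0]],
    [[-1.0,4.6,0.9],[0.05,-7.0,0]],
    [[-1.4,5.05,1.28],[0.09,-7.46,0.04]],
    [[-1.4,5.05,1.28],[0.09,-7.46,0.04]],
    [[-1.4,5.05,1.28],[0.09,-7.46,0.04]]
  ],
  "hand": 0
}}

```text
time_s: 5.58
ee_pos: [0.5754, -0.1819, 0.1211]
tool_rot: [-3.128, -0.005, 1.172]
force: [-0.4, 0.2, 0.1]
gripper_width: 0.0014
finger_force: 0.0
```

```bash
python3 -c "
from h import *
where(); delta(tgt([-103,-41,85],0))
P=pose();im=bot.read_camera('wrist')[...,::-1]
hsv=cv2.cvtColor(np.ascontiguousarray(im),cv2.COLOR_BGR2HSV)
m=((hsv[...,0]<6)|(hsv[...,0]>174))&(hsv[...,1]>170)&(hsv[...,2]>90)
n,l,st,ce=cv2.connectedComponentsWithStats(m.astype(np.uint8))
for i in np.argsort(-st[1:,4])[:2]+1:
  u,v,w,h,a=st[i]; print(st[i],ce[i],np.round(RJ.T@(ray('wrist',[ce[i],(u,v),(u+w,v+h)],.078,P)-O).T*1000).T)
cv2.imwrite('pics/w3.png',im)"
```

```text
t 5.58 jig [-100.4  -35.6  121.1] Fj [0.01 0.43 0.09] tilt [  0.3   0.8 -57.3] q [-0.44  0.27  1.67  0.    1.22 -0.04] w 0.0014197718072658555
shift [-0.11  0.24  1.44] turn [-0.13 -0.04  0.02]
[ 303  193   55   47 1848] [331.4047619  212.94047619] [[ -96.  -43.   78.]
 [ -80.  -21.   78.]
 [-119.  -65.   78.]]
[318 232   4  10  31] [319.93548387 236.61290323] [[-117.  -34.   78.]
 [-113.  -33.   78.]
 [-121.  -36.   78.]]
```

View pics/w3.png

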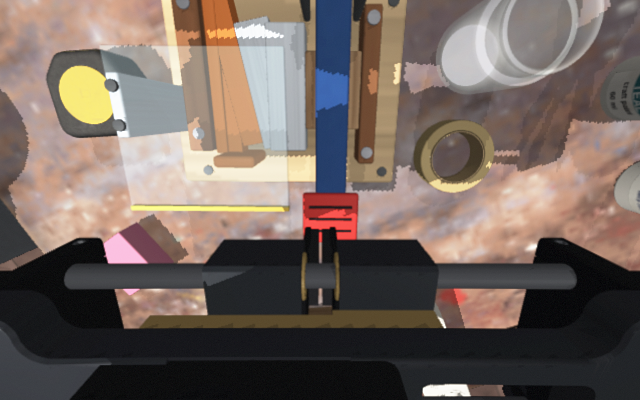

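The wrist view shows the pedal at about (331,213), centred on jig y ≈ -42. The shut fingers are at (320,260), just behind and above it. I'll go down onto it.

Emit:
{"op": "jog_arm", "data": {
  "moves": [
    [[-0.05,0.2,0.5],[-0.13,-0.04,0]],
    [[-0.1,0.25,1.0],[-0.13,-0.04,0]],
    [[-0.1,0.25,1.3],[-0.13,-0.04,0]],
    [[-0.1,0.25,1.3],[-0.13,-0.04,0]],
    [[-0.1,0.25,1.3],[-0.13,-0.04,0]]
  ]
}}

```text
time_s: 6.05
ee_pos: [0.5795, -0.1887, 0.0897]
tool_rot: [3.139, 0.001, 1.168]
force: [0.0, 0.2, -0.4]
gripper_width: 0.0007
finger_force: 0.0
```

```bash
python3 -c "
from h import *
where()"
```

```text
t 6.05 jig [-105.   -42.    89.7] Fj [ 0.21  0.06 -0.42] tilt [ -0.   -0.1 -57.3] q [-0.44  0.31  1.68 -0.    1.15 -0.04] w 0.0007137072039676625
```

Emit:
{"op": "jog_arm", "data": {
  "moves": [
    [[0.1,0,0.2],[0,0,0]],
    [[0.1,0,0.4],[0,0,0]],
    [[0.1,0,0.6],[0,0,0]],
    [[0.1,0,0.8],[0,0,0]],
    [[0.1,0,1.0],[0,0,0]],
    [[0.1,0,1.2],[0,0,0]],
    [[0.1,0,1.35],[0,0,0]],
    [[0.1,0,1.35],[0,0,0]]
  ]
}}

```text
time_s: 6.72
ee_pos: [0.5825, -0.1858, 0.0566]
tool_rot: [3.136, 0.0, 1.17]
force: [-0.5, 1.9, 6.9]
gripper_width: 0.0006
finger_force: 3.3
```

```bash
python3 -c "
from h import *
where()"
```

```text
t 6.72 jig [-101.2  -43.6   56.6] Fj [1.55 1.17 6.92] tilt [ -0.   -0.3 -57.3] q [-0.44  0.35  1.7  -0.    1.09 -0.04] w 0.0006399936134490662
```

Emit:
{"op": "jog_arm", "data": {
  "moves": [
    [[0,0,0.08],[0,0,0]],
    [[0,0,0.16],[0,0,0]],
    [[0,0,0.2],[0,0,0]],
    [[0,0,0.2],[0,0,0]]
  ]
}}

```text
time_s: 7.05
ee_pos: [0.5827, -0.1855, 0.0528]
tool_rot: [3.136, -0.0, 1.17]
force: [-2.1, 4.3, 10.3]
gripper_width: 0.0003
finger_force: 4.6
```

```bash
python3 -c "
from h import *
where()"
```

```text
t 7.05 jig [-100.8  -43.7   52.8] Fj [ 3.15  3.64 10.28] tilt [  0.   -0.3 -57.3] q [-0.44  0.36  1.7   0.    1.08 -0.04] w 0.0002526535651783112
```

Nearly at the stop, with force rising. A little further, then hold.

Emit:
{"op": "jog_arm", "data": {
  "moves": [
    [[0,0,0.05],[0,0,0]],
    [[0,0,0.1],[0,0,0]],
    [[0,0,0.1],[0,0,0]],
    [[0,0,0.1],[0,0,0]],
    [[0,0,0.1],[0,0,0]],
    [[0,0,0.1],[0,0,0]]
  ]
}}

```text
time_s: 7.55
ee_pos: [0.5829, -0.1855, 0.0522]
tool_rot: [3.136, -0.0, 1.17]
force: [-7.3, 7.0, 22.1]
gripper_width: 0.0001
finger_force: 10.3
```

```bash
python3 -c "
from h import *
where()"
```

```text
t 7.55 jig [-100.8  -43.9   52.2] Fj [ 3.58  9.48 22.08] tilt [  0.   -0.3 -57.3] q [-0.44  0.36  1.7   0.    1.08 -0.04] w 7.321352858011173e-05
```

At the stop: 22 N with hardly any more travel, held for about 0.4 s. Releasing slowly and lifting away.

Emit:
{"op": "jog_arm", "data": {
  "moves": [
    [[0,0,-0.1],[0,0,0]],
    [[0,0,-0.3],[0,0,0]],
    [[0,0,-0.5],[0,0,0]],
    [[0,0,-0.7],[0,0,0]],
    [[0,0,-0.9],[0,0,0]],
    [[0,0,-1.1],[0,0,0]],
    [[0,0,-1.4],[0,0,0]],
    [[0,0,-2.4],[0,0,0]],
    [[0,0,-3.4],[0,0,0]],
    [[0,0,-4.2],[0,0,0]],
    [[0,0,-4.2],[0,0,0]],
    [[0,0,-4.2],[0,0,0]]
  ]
}}

```text
time_s: 8.55
ee_pos: [0.582, -0.1862, 0.1552]
tool_rot: [3.135, 0.001, 1.17]
force: [-0.2, -0.1, -0.5]
gripper_width: 0.0009
finger_force: 0.0
```

```bash
python3 -c "
from h import *
where();im=bot.read_camera('wrist')[...,::-1]
cv2.imwrite('pics/w4.png',im)"
```

```text
t 8.55 jig [-101.8  -43.4  155.2] Fj [-0.21  0.17 -0.54] tilt [ -0.1  -0.4 -57.3] q [-0.44  0.24  1.64 -0.    1.26 -0.04] w 0.0009266067569065571
```

View pics/w4.png

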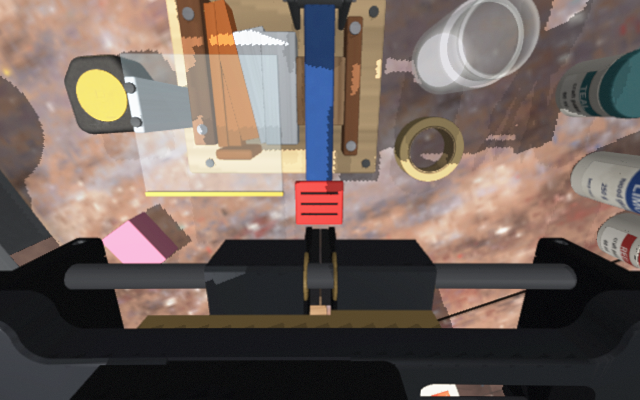

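The lever is back up with the pedal at (320,203), the tab is under the guard at (238,153), the block is square in the jig, and the bystanders haven't moved. Handing in.

```bash
python3 -c "
from rig import bot
print(bot.job_done())"
```

```text
the job is handed in; nothing more can be done
None
```

I jammed the wedge, pressed the lever to its stop and let it back up, then handed the job in; the one doubt is the wedge push, which peaked at about 46 N instead of 12–18 N, and I couldn't measure the clamping force to rule out bruising (the hand-in gave no verdict).

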